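# Bring the lift down level on its release valve and slide the carrier of bulb bodies across

## Robot

A 6-joint arm with a two-finger parallel gripper is mounted at the origin on the work surface. World frame = base frame: x ahead of the robot, y to its left, z up, the work surface at z = 0. Lengths are in m, angles in degrees, forces in N, time in s.
With the tool pointing down it reaches from about 0.275 to 0.825 m from the base axis. Payload 4.9 kg.
Tool frame: the origin (TCP) lies midway between the tips of the shut fingers; the grasp point (between the pads) lies 19 mm behind it; z points along the fingers, y is the line along which they close (so a half turn about z gives the same grasp; the last joint's range is limited). The gripper opens to 85 mm and grips with 20 to 120 N. Pads are 22 mm wide; open, the fingers measure 114 mm over their backs; the gripper's body (76 mm by 85 mm) begins 54 mm behind the grasp point. The pads swing forward as they close: fully open they stand 13 mm farther back than shut.
Start: joints at [-75.126, 18.69, -11.035, 60.275, 0, 82.311], TCP at [0.211, -0.508, 0.231] pointing down, gripper open.
Joint ranges: [-152.03, 152.03], [-55.5, 102.48], [-74.3, 77.21], [-110.64, 120.58], [-84.22, 78.4], [-180, 180]. Speed limits (degrees/s): [147.25, 147.25, 180, 180, 180, 180].

## Interface

Orientations are given as [roll, pitch, yaw] about the fixed x, y, z axes, in that order (R = Rz(yaw) Ry(pitch) Rx(roll)).
In Python, from workcell import read_state, cams, close_job gives the robot as it stands.
- The arm moves only by the tool servo_tool, never from a script. Its argument "deltas" is text: rows parted by semicolons, each of 5 numbers parted by spaces: the shift along the tool's x, y, z in cm, then the turn about the tool's z in rad, then the gripper command: -1 is fully open, 1 is shut, values between are in proportion. In form: dx dy dz turn grip; .... A call has 1 to 5 rows; each row shifts and turns the commanded pose from where the row before left it, along the tool's axes as they then stand; what a row does not reach is not made up. A row lasts 1/10 s, in which the tool goes at most 50 mm and 8.59 degrees, less where a joint would pass 70% of its speed; a pose out of reach is approached as far as the arm can. A call is refused whole if a number of a shift passes 5 or a number of a turn 0.15, either way. A call with a gripper value outside its range is refused whole. The fingers move at their own pace and stop on an object; "force" is the grip in N (left out, the last holds). Time passes only in rows, so rows that do not move let the fingers close. It gives the time, the measured TCP pose, the force, the opening and the grip force at its end, in the units of the state.
- read_state(): the state, without advancing time (a new reading comes with each control period).
- cams.grab_frame(name): name is "scene" or "side" or "wrist"; returns (picture, depth): 384x512x3 uint8, red, green, blue; 384x512 float32, m along the optical axis (not along the pixel's ray), 0 where there is no reading.
- cams.camera_info(name): a dict with "fx", "fy", "cx", "cy" (pixels), "dist_coeffs" ([k1, k2, p1, p2, k3] as OpenCV has them; the pictures are not rectified), "rvec" (rotation vector, rad) and "tvec" (3), from world to camera coordinates, as OpenCV has them; the wrist camera has in their place "hand_eye" (4x4, takes a point from camera to tool coordinates, whose origin is the TCP and whose axes are the flange's). Camera axes: x right, y down, z forward; pixel columns grow to the right and rows downward; lengths in m; the calibration is good to about 2 mm. A picture is of the moment at which its call begins: read the wrist's pose just before it. camera_info takes no time and is no camera call.
- close_job(): hands the job in; it is judged then, once.
The state is a dict: "clock": time; "joint_pos": joint angles; "joint_vel": joint speeds; "joint_efforts": joint torques, N m; "eef_pos": TCP position; "eef_rot": TCP orientation; "wrist_force": force on the tool from outside, world axes, zero at the start; "wrist_torque": the same for the moment, N m; "opening": finger opening in m; "grip_force": force on a finger pad.
Only numpy, scipy, OpenCV 4.12 (cv2) and the standard library are available. Lean on these libraries where they do the work, as an engineer would, in place of code of your own. Each camera call takes 0.05 s, during which the arm holds its last target. There are 200 camera calls.

## Task

The bench lift is still raised, with a carrier of four bulb bodies on its deck. Crack the red T-handle release valve open just far enough that the deck sinks slowly, never faster than 3 cm a second, and when the deck is level with the fixed run-off shelf shut the valve again, snug but not overtightened. Then slide the carrier (do not lift it) across onto the shelf until it rests gently home against the yellow end stop, the four bulb bodies still standing in it and everything else left where it is.

Things in the scene. Friction and masses are not known exactly. Their poses are not given: they have to be found in the camera images.
- station: bolted grey base plate 200 (x) x 560 (y) x 12 mm carrying lift, valve block, pump and run-off shelf. Origin on the bench top, x away from the robot, z up; along its y: valve at -255 mm, lift middle -70, shelf 34 to 242, end stop. Yawed up to 0.22 rad. The red pump lever behind the valve (x + 60 to 270 mm, up to 150 mm high) is not needed: the deck is only let down, it cannot be raised.
- valve (a joint): release valve angle, rad: 0 = just seated (shut, the start), positive = open, counter-clockwise from above; stays where left. The deck starts to sink at an unknown point between 0.3 and 1.0 (by its load); past it speed grows 12 mm/s per 0.1 rad, and closing stops it at once. Opens with about 0.1 N m, closes with 0.25. Against its seat it yields 0.015 rad per 0.1 N m; below -0.12 the seat is damaged.
- valve_grip (a point): middle of the red T-handle bar, on the vertical spindle's axis: round bar 12 mm thick, 84 mm long, level, 115 mm above the bench, free above. The point's y axis lies along the bar (when shut: the station's y) and turns with it. Spindle below also 12 mm thick; the valve block's top is 37 mm below the bar. The raised deck (to 170 mm high, its load to 265 mm) begins 80 mm away along the station's +y.
- valve_tip (a point): centre of the black ball (16 mm) on that end of the T-handle bar which points towards the lift when shut, 44 mm from the spindle's axis
- lift (a joint): height of the lift deck relative to its start, in m: 0 at the start, negative as it sinks. The deck starts 35 to 65 mm above the shelf and bottoms out about 23 mm below it.
- deck_edge (a point): middle of the deck's top edge that faces the shelf, on the surface the carrier stands on. Deck: steel plate 170 x 205 x 12 mm on a ram, with white guide rails 14 mm high along both long sides (153 mm apart). Level means: this point as high as shelf_edge.
- shelf_edge (a point): middle of the run-off shelf's edge that faces the deck, on its top surface (105 mm above the bench), 15 mm in y from the deck's edge. A lip before it slopes down 4 mm. Guide rails like the deck's, flared at the entry, continue along the shelf. Its axes are the station's.
- stop_face (a point): middle of the rubber face of the yellow end stop (160 mm wide, 22 mm high above the shelf) at the far end of the shelf, 13 mm above the shelf, 188 mm from shelf_edge along +y of the station
- carrier: the loose carrier itself (see carrier_bar); origin under its middle
- end_stop: the yellow end stop itself, fixed on the shelf; origin 3 mm behind the rubber face, at shelf height
- carrier_bar (a point): middle of the carrier's round handle bar: 12 mm thick, level, 100 mm long along x between two posts, 66 mm above the carrier's underside, at its end away from the shelf; free both sides (43 mm to bulb bodies 15 mm higher). Carrier: blue block 145 (x) x 190 (y) x 34 mm, axes as the station's, 4 mm play in the rails; loaded 0.6 kg, slides with 2 to 6 N. Home, the bar is 173 mm short of the stop face.
- carrier_nose (a point): middle of the carrier's end face that meets the stop, 95 mm from the carrier's middle along its +y, 17 mm above its underside
- bulb1_mid (a point): bulb body (white plastic cone 58 mm wide at the top, steel screw cap below, 72 mm tall, 35 g) standing loose in a pocket of the carrier, its top 47 mm above the carrier's top; the point half-way up
- bulb2_mid (a point): bulb body (white plastic cone 58 mm wide at the top, steel screw cap below, 72 mm tall, 35 g) standing loose in a pocket of the carrier, its top 47 mm above the carrier's top; the point half-way up
- bulb3_mid (a point): bulb body (white plastic cone 58 mm wide at the top, steel screw cap below, 72 mm tall, 35 g) standing loose in a pocket of the carrier, its top 47 mm above the carrier's top; the point half-way up
- bulb4_mid (a point): bulb body (white plastic cone 58 mm wide at the top, steel screw cap below, 72 mm tall, 35 g) standing loose in a pocket of the carrier, its top 47 mm above the carrier's top; the point half-way up
- spanner: bystander: steel spanner 150 mm long lying on the bench; leave alone
- screwdriver: bystander: screwdriver 190 mm long lying on the bench; leave alone
- paste_jar: bystander: jar with a red cap, 52 mm wide, 55 mm high; origin under its centre; leave alone
- tape_roll: bystander: yellow roll of tape, 90 mm wide, 19 mm high; leave alone
- spare_body: bystander: spare bulb body standing on its wide end, 58 mm wide, 72 mm high; leave alone
- driver_box: bystander: cardboard box 70 x 50 x 35 mm; leave alone
There are look-alikes about, which are no part of the job. Leave any pink look-alike of the part that bears bulb4_mid alone. Of the things shaped like the carrier, the blue one is meant.

How it is judged:
By the outcome, as a careful person would: the job done as asked, in the order asked, and still so for the second after the job is handed in, with the robot touching nothing.
It also fails if it takes over 67 s, if anything falls off the work surface, if the arm or the gripper's body presses on something with over 40 N, if the wrist force passes 120 N, or if a joint passes its speed limit or range.

## Working session

There is one attempt and no reset: what is moved stays moved. The work goes in short steps, Python scripts to look and compute and a tool call to move; the robot and the scene stay as the last step left them, time stands still between calls to the robot, and variables do not carry over. Pictures are saved under pics/ and viewed, at most 10 in all, crops included, and the job is handed in when it is done.

Besides the shell and the picture viewer there is one more tool, called after "Call:" as a command line: name --argument value ..., lists and objects as JSON in quotes. servo_tool: Moves the arm, as the interface text tells. Its arguments: {"type":"object","properties":{"deltas":{"type":"string"},"force":{"type":"number"}},"required":["deltas"]}

```bash
mkdir -p pics; cat > h.py <<'E'
import numpy as np,cv2
from workcell import read_state,cams,close_job
from scipy.spatial.transform import Rotation as R
def grab(n):
    s=read_state(); im,d=cams.grab_frame(n); i=cams.camera_info(n)
    K=np.array([[i['fx'],0,i['cx']],[0,i['fy'],i['cy']],[0,0,1]]);D=np.array(i['dist_coeffs'],float)
    if n=='wrist':
        T=np.eye(4);T[:3,:3]=R.from_euler('xyz',s['eef_rot'],degrees=True).as_matrix();T[:3,3]=s['eef_pos'];T=T@np.array(i['hand_eye'])
    else:
        T=np.eye(4);T[:3,:3]=cv2.Rodrigues(np.array(i['rvec'],float))[0];T[:3,3]=np.ravel(i['tvec']);T=np.linalg.inv(T)
    return im,d,K,D,T
def rays(uv,K,D,T):
    p=cv2.undistortPoints(np.array(uv,float).reshape(-1,1,2),K,D).reshape(-1,2)
    return np.c_[p,np.ones(len(p))]
def plane(uv,z,K,D,T):
    r=rays(uv,K,D,T)@T[:3,:3].T; t=(z-T[2,3])/r[:,2]; return T[:3,3]+r*t[:,None]
def cloud(d,K,D,T):
    v,u=np.mgrid[:384,:512]; r=rays(np.c_[u.ravel(),v.ravel()],K,D,T)*d.ravel()[:,None]
    return (r@T[:3,:3].T+T[:3,3]).reshape(384,512,3)
def save(n,im): cv2.imwrite('pics/'+n,cv2.cvtColor(im,cv2.COLOR_RGB2BGR))
E
python3 - <<'E'
from h import *
a=grab('scene');b=grab('side')
for n,x in(('scene',a),('side',b)):
    save(n+'0.png',x[0]); np.savez('/tmp/'+n+'0.npz',*x); print(n,x[4].round(3).tolist())
s=read_state();print(s)
E
```

```text
scene [[0.136, 0.731, -0.669, 1.446], [0.991, -0.112, 0.078, -0.117], [-0.018, -0.673, -0.739, 1.094], [0.0, 0.0, 0.0, 1.0]]
side [[0.973, -0.171, 0.157, 0.386], [-0.232, -0.765, 0.6, -0.77], [0.017, -0.62, -0.784, 1.104], [0.0, 0.0, 0.0, 1.0]]
{'clock': 0.1, 'joint_pos': array([-7.51261398e+01,  1.87296025e+01, -1.10854913e+01,  6.02747193e+01,
        1.33992194e-03,  8.23121979e+01]), 'joint_vel': array([-0.12272965, -0.0227975 ,  0.13723379,  0.06084634,  0.05111238,
        0.05678136]), 'joint_efforts': array([-3.11981455e-05, -4.44240618e+01,  2.63037854e+01,  7.88421719e-03,
       -1.72267551e-04, -1.12694003e-06]), 'eef_pos': array([ 0.2109178 , -0.5073925 ,  0.23056946]), 'eef_rot': array([-1.79911173e+02, -1.33426326e-02,  2.25616509e+01]), 'wrist_force': array([ 0.12665847, -0.52661112, -0.22843251]), 'wrist_torque': array([ 0.01953364,  0.01524645, -0.00255987]), 'grip_force': 0.0, 'opening': 0.08512013117807041}
```

View pics/scene0.png

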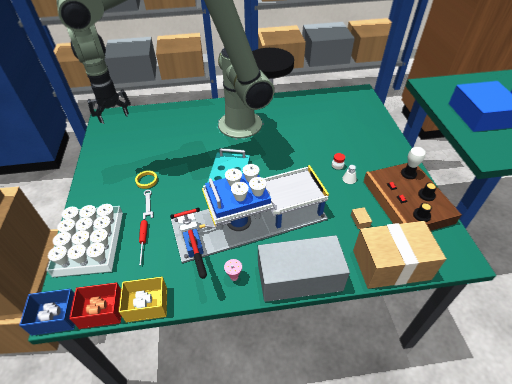

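View pics/side0.png

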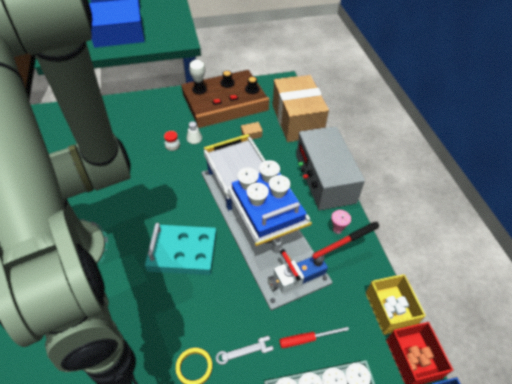

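Scene: T-handle at ~(186,213), with the red pump lever (197,255) as its possible confusion. The blue carrier is at (240,195), with its bar at its left end; the look-alikes are the teal carrier (230,165) and the pink bulb (233,268). The yellow stop is at (318,182), against the tape roll at (147,180). Side view: T-handle (290,264), carrier (270,205), stop (228,145).

```bash
python3 - <<'E'
from h import *
A={}
for n in('scene','side'):
    z=np.load(f'/tmp/{n}0.npz');im,d,K,D,T=[z[f'arr_{i}'] for i in range(5)];A[n]=(im,d,K,D,T)
    P=cloud(d,K,D,T);h=cv2.cvtColor(im,cv2.COLOR_RGB2HSV);H,S,V=h[...,0],h[...,1].astype(int),h[...,2]
    print(n,'bench z',np.median(P[...,2][(H>65)&(H<85)&(S>150)&(P[...,0]>.3)&(P[...,0]<.9)]).round(4))
    for c,m in dict(red=((H<6)|(H>174))&(S>150),blue=(H>105)&(H<125)&(S>150),yel=(H>22)&(H<32)&(S>140)).items():
        m=m&(P[...,0]>.25)&(P[...,0]<.85)&(abs(P[...,1])<.45)&(d>0)
        k,l,st,ce=cv2.connectedComponentsWithStats(m.astype(np.uint8))
        for i in range(1,k):
            if st[i,4]>15:
                q=P[l==i];print(c,st[i].tolist(),q.mean(0).round(3),'z5-95',np.percentile(q[:,2],[5,50,95]).round(3))
im=A['scene'][0][140:280,160:340];im2=A['side'][0][120:320,190:390]
save('crop.png',np.hstack([cv2.resize(im,(400,311),interpolation=2),cv2.resize(im2,(400,311)[::1],interpolation=2)]))
E
```

```text
scene bench z 0.0011
red [334, 153, 11, 10, 84] [0.363 0.38  0.053] z5-95 [0.045 0.055 0.06 ]
red [174, 209, 23, 9, 70] [ 0.623 -0.259  0.119] z5-95 [0.114 0.119 0.124]
red [139, 220, 9, 24, 151] [ 0.606 -0.425  0.023] z5-95 [0.015 0.024 0.029]
red [188, 230, 11, 24, 108] [ 0.751 -0.233  0.123] z5-95 [0.112 0.124 0.134]
blue [205, 174, 66, 44, 1193] [ 0.635 -0.084  0.179] z5-95 [0.163 0.181 0.185]
blue [318, 202, 7, 14, 60] [0.621 0.232 0.052] z5-95 [0.02  0.054 0.083]
blue [276, 215, 6, 13, 60] [0.655 0.066 0.051] z5-95 [0.02  0.051 0.082]
blue [231, 217, 17, 10, 110] [ 0.632 -0.071  0.043] z5-95 [0.024 0.042 0.064]
blue [193, 229, 10, 25, 92] [ 0.7   -0.224  0.052] z5-95 [0.028 0.056 0.061]
blue [183, 231, 11, 26, 113] [ 0.709 -0.259  0.052] z5-95 [0.025 0.056 0.061]
yel [308, 166, 21, 30, 59] [0.548 0.233 0.128] z5-95 [0.124 0.128 0.132]
yel [141, 171, 16, 18, 106] [ 0.329 -0.419  0.015] z5-95 [0.004 0.017 0.022]
yel [126, 277, 38, 17, 294] [ 0.839 -0.391  0.042] z5-95 [0.003 0.044 0.076]
side bench z 0.0009
red [164, 131, 13, 11, 100] [0.358 0.379 0.054] z5-95 [0.049 0.055 0.058]
[... 280 characters left out ...]
082 0.12  0.124]
red [280, 332, 36, 16, 326] [ 0.597 -0.43   0.023] z5-95 [0.014 0.024 0.028]
blue [88, 3, 5, 32, 62] [ 0.288 -0.129  0.779] z5-95 [0.762 0.779 0.795]
blue [257, 175, 12, 13, 45] [ 0.603 -0.009  0.182] z5-95 [0.179 0.181 0.184]
blue [233, 181, 73, 55, 1557] [ 0.597 -0.116  0.179] z5-95 [0.161 0.181 0.184]
blue [228, 200, 3, 9, 24] [0.507 0.032 0.043] z5-95 [0.022 0.042 0.064]
blue [298, 258, 29, 23, 317] [ 0.694 -0.256  0.054] z5-95 [0.034 0.057 0.061]
yel [205, 134, 44, 16, 130] [0.544 0.233 0.123] z5-95 [0.118 0.126 0.13 ]
yel [367, 280, 22, 48, 278] [ 0.833 -0.392  0.05 ] z5-95 [0.012 0.057 0.076]
yel [176, 348, 36, 29, 249] [ 0.324 -0.414  0.018] z5-95 [0.008 0.019 0.022]
```

View pics/crop.png

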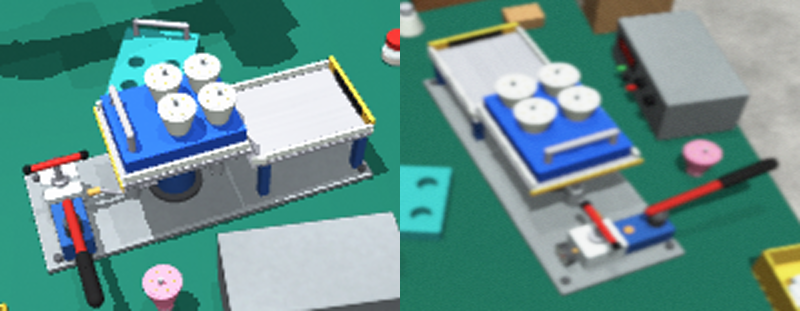

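The crop confirms the choices: the T-handle bar runs along the station beside the deck, and the lever is behind it. Next, refine the pose numbers.

```bash
cat >> h.py <<'E'
def ht(P,im,lo=(105,150),hi=125):
    h=cv2.cvtColor(im,cv2.COLOR_RGB2HSV);return (h[...,0]>lo[0])&(h[...,0]<hi)&(h[...,1]>lo[1])
def rows(dx,dy,dz,turn,n,yaw):
    # world shift m, turn (world ccw rad), start yaw rad
    o=[]
    for i in range(n):
        y=yaw+turn*i/n;c,s=np.cos(y),np.sin(y)
        o.append('%.2f %.2f %.2f %.3f'%(100*(c*dx+s*dy)/n,100*(s*dx-c*dy)/n,-100*dz/n,-turn/n))
    print('; '.join(o))
E
python3 - <<'E'
from h import *
for n in('scene','side'):
    z=np.load(f'/tmp/{n}0.npz');im,d,K,D,T=[z[f'arr_{i}'] for i in range(5)]
    P=cloud(d,K,D,T);h=cv2.cvtColor(im,cv2.COLOR_RGB2HSV);H,S,V=h[...,0],h[...,1].astype(int),h[...,2]
    x,y,zz=P[...,0],P[...,1],P[...,2]
    m=((H<8)|(H>172))&(S>120)&(zz>.108)&(x>.56)&(x<.68)&(abs(y+.257)<.08)
    q=P[m];c=q[:,:2].mean(0);w,v=np.linalg.eigh(np.cov((q[:,:2]-c).T));t=(q[:,:2]-c)@v[:,1];print(n,'bar mean',c,'dir',v[:,1],'span',t.min(),t.max(), 'ctr',c+v[:,1]*(t.min()+t.max())/2,'z',np.median(q[:,2]))
    m=(V<70)&(zz>.1)&(zz<.135)&(x>.54)&(x<.7)&(abs(y+.257)<.09);k,l,st,ce=cv2.connectedComponentsWithStats(m.astype(np.uint8))
    for i in range(1,k):
        if st[i,4]>2: print(' dark',st[i,4],ce[i].round(),P[l==i].mean(0).round(4))
    m=(H>105)&(H<125)&(S>140)&(zz>.176)&(zz<.19)&(x<.75)
    r=cv2.minAreaRect(P[m][:,:2].astype(np.float32)*1000);print(' carrier rect',r,np.median(P[m][:,2]))
    m=(S<40)&(zz>.095)&(zz<.112)&(x>.45)&(x<.7)&(y>.05)&(y<.24)
    r=cv2.minAreaRect(P[m][:,:2].astype(np.float32)*1000);print(' shelf',m.sum(),np.median(P[m][:,2]),r)
    m=(H>20)&(H<34)&(S>100)&(zz>.11)&(x>.4)&(x<.7)&(y>.18)&(y<.3);q=P[m];c=q.mean(0);w,v=np.linalg.eigh(np.cov((q[:,:2]-c[:2]).T));print(' stop',c,v[:,1])
print(np.array(cams.camera_info('wrist')['hand_eye']).round(3))
E
```

```text
scene bar mean [ 0.62279061 -0.25783393] dir [-0.19191196  0.98141214] span -0.03919333287814573 0.03976588545215893 ctr [ 0.62273567 -0.25755297] z 0.11934425377171032
 dark 11 [198. 209.] [ 0.6153 -0.2134  0.1197]
 dark 13 [172. 216.] [ 0.6343 -0.3018  0.1208]
 carrier rect ((-131.16436767578125, -298.937744140625), (2872.6376953125, 1431.432373046875), 68.81244659423828) 0.1817320859224576
 shelf 1583 0.10579340913973578 ((566.7100219726562, 132.95057678222656), (170.48336791992188, 198.7227325439453), 11.278918266296387)
 stop [0.54923359 0.23259102 0.12602251] [-0.97875706 -0.20502345]
side bar mean [ 0.6186762  -0.25740928] dir [-0.18297099  0.98311831] span -0.04337257032562303 0.04056219436524554 ctr [ 0.61893331 -0.25879074] z 0.12020830150318762
 dark 5 [282. 251.] [ 0.6092 -0.2163  0.1192]
 dark 10 [298. 278.] [ 0.6271 -0.3056  0.1198]
 carrier rect ((440.4857482910156, 490.8341064453125), (151.51480102539062, 1370.9945068359375), 15.85024642944336) 0.18146904244873796
 shelf 1430 0.10549579847409957 ((556.2157592773438, 147.9546356201172), (163.68148803710938, 170.0303955078125), 10.644753456115723)
 stop [0.54333113 0.2301913  0.12437692] [-0.98138907 -0.19202994]
[[-0.    -0.96  -0.281  0.07 ]
 [ 1.    -0.    -0.001 -0.   ]
 [ 0.001 -0.281  0.96  -0.142]
 [ 0.     0.     0.     1.   ]]
```

```bash
python3 - <<'E'
from h import *
s=read_state();p=s['eef_pos'];rows(.621-p[0],-.2575-p[1],.25-p[2],np.radians(101.2-s['eef_rot'][2]),10,np.radians(s['eef_rot'][2]))
E
```

```text
4.75 -0.73 -0.19 -0.137; 4.80 -0.08 -0.19 -0.137; 4.77 0.58 -0.19 -0.137; 4.64 1.23 -0.19 -0.137; 4.43 1.85 -0.19 -0.137; 4.14 2.44 -0.19 -0.137; 3.76 2.98 -0.19 -0.137; 3.32 3.47 -0.19 -0.137; 2.81 3.89 -0.19 -0.137; 2.26 4.24 -0.19 -0.137
```

Call:
servo_tool --deltas "4.75 -0.73 -0.19 -0.137 -0.2; 4.80 -0.08 -0.19 -0.137 -0.2; 4.77 0.58 -0.19 -0.137 -0.2; 4.64 1.23 -0.19 -0.137 -0.2; 4.43 1.85 -0.19 -0.137 -0.2" --force 60

```text
clock: 0.6
eef_pos: [0.4174, -0.3817, 0.2405]
eef_rot: [-180.0, -0.0, 62.1]
wrist_force: [1.7, -1.1, 0.5]
opening: 0.0513
grip_force: 0.0
```

Call:
servo_tool --deltas "4.14 2.44 -0.19 -0.137 -0.2; 3.76 2.98 -0.19 -0.137 -0.2; 3.32 3.47 -0.19 -0.137 -0.2; 2.81 3.89 -0.19 -0.137 -0.2; 2.26 4.24 -0.19 -0.137 -0.2"

```text
clock: 1.1
eef_pos: [0.6228, -0.2571, 0.2499]
eef_rot: [-180.0, -0.0, 101.4]
wrist_force: [0.8, -1.0, 0.4]
opening: 0.0511
grip_force: 0.0
```

Call:
servo_tool --deltas "0 0 0 0 -0.2; 0 0 0 0 -0.2"

```text
clock: 1.3
eef_pos: [0.6218, -0.2574, 0.2491]
eef_rot: [-179.9, -0.0, 101.1]
wrist_force: [0.2, -1.2, 0.1]
opening: 0.0511
grip_force: 0.0
```

```bash
python3 - <<'E'
from h import *
im,d,K,D,T=grab('wrist');P=cloud(d,K,D,T);save('w1.png',im);np.savez('/tmp/w1.npz',im,d,K,D,T)
h=cv2.cvtColor(im,cv2.COLOR_RGB2HSV);H,S,V=h[...,0],h[...,1].astype(int),h[...,2]
m=((H<8)|(H>172))&(S>120)&(P[...,2]>.1)&(P[...,2]<.13)&(P[...,0]<.68)
q=P[m];c=q[:,:2].mean(0);w,v=np.linalg.eigh(np.cov((q[:,:2]-c).T));t=(q[:,:2]-c)@v[:,1];print('bar',m.sum(),c,v[:,1],t.min(),t.max(),'ctr',c+v[:,1]*(t.min()+t.max())/2,np.median(q[:,2]))
s=read_state();print(s['eef_pos'],s['eef_rot'],s['opening'],s['joint_pos'],s['clock'])
E
```

```text
bar 852 [ 0.62070018 -0.25880191] [-0.19752641  0.98029757] -0.04026641663804606 0.039832771139410326 ctr [ 0.62074301 -0.25901446] 0.11996494156514562
[ 0.62093035 -0.25828045  0.24937079] [-1.79903918e+02 -4.64515102e-02  1.01047273e+02] 0.05130977790698683 [-2.88565332e+01  3.18031814e+01  1.20817662e+01  7.03820900e+01
 -2.60026383e-02  5.00961780e+01] 1.35
```

View pics/w1.png

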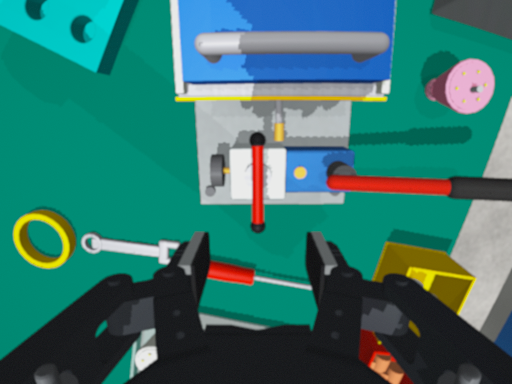

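Wrist view: T-handle bar from (258,140) (ball) to (258,226), directly below the tool. The lever is at (430,187), well to the side, and the carrier bar is at (292,43).

Call:
servo_tool --deltas "-0.05 0 4 0 -0.2; 0 0 4 0 -0.2; 0 0 4 0 -0.2; 0 0 2.2 0 -0.2; 0 0 1.1 0 -0.2"

```text
clock: 1.85
eef_pos: [0.6185, -0.2595, 0.0946]
eef_rot: [-179.8, -0.2, 100.9]
wrist_force: [0.6, 0.2, -0.4]
opening: 0.0512
grip_force: 0.0
```

Call:
servo_tool --deltas "0 0 0 0 0.3; 0 0 0 0 1; 0 0 0 0 1; 0 0 0 0 1; 0 0 0 0 1"

```text
clock: 2.35
eef_pos: [0.6221, -0.2602, 0.0995]
eef_rot: [179.9, 0.2, 101.0]
wrist_force: [-2.9, -1.4, 5.9]
opening: 0.01
grip_force: 59.2
```

```bash
cat > m.py <<'E'
from h import *
z0={}
def meas():
    o=[]
    for n in('side','scene'):
        im,d,K,D,T=grab(n);P=cloud(d,K,D,T);h=cv2.cvtColor(im,cv2.COLOR_RGB2HSV)
        x,y,z=P[...,0],P[...,1],P[...,2]
        m=ht(P,im)&(x>.45)&(x<.75)&(y>-.25)&(y<.3)&(z>.1)
        zz=z[m];t=np.median(zz);f=zz[abs(zz-t)<.005]
        o.append('%s top %.4f (%d)'%(n,f.mean(),len(f)))
    s=read_state();print(o,'t',round(s['clock'],2),'yaw',s['eef_rot'][2].round(2),'xyz',s['eef_pos'].round(4),'F',s['wrist_force'].round(1),'M',s['wrist_torque'].round(3),'op',round(s['opening'],4),'gf',s['grip_force'])
meas()
E
python3 m.py
```

```text
['side top 0.1814 (902)', 'scene top 0.1816 (956)'] t 2.45 yaw 101.04 xyz [ 0.6221 -0.2602  0.0995] F [-2.7 -1.6  6.7] M [-0.284  0.628  0.035] op 0.0098 gf 59.16157007217407
```

Call:
servo_tool --deltas "0 0 -0.2 0 1; 0 0 0 -0.1 1; 0 0 0 -0.1 1; 0 0 0 0 1"

```text
clock: 2.85
eef_pos: [0.6224, -0.2601, 0.0996]
eef_rot: [180.0, 0.1, 112.5]
wrist_force: [1.8, -4.0, -3.3]
opening: 0.0102
grip_force: 59.7
```

```bash
sed -i 's/^meas()$//' m.py; cat >> m.py <<'E'
def bar():
    for n in('side','scene'):
        im,d,K,D,T=grab(n);P=cloud(d,K,D,T);h=cv2.cvtColor(im,cv2.COLOR_RGB2HSV);H,S,V=h[...,0],h[...,1].astype(int),h[...,2]
        x,y,zz=P[...,0],P[...,1],P[...,2]
        m=(((H<8)|(H>172))&(S>120)|(V<60)&(abs(zz-.118)<.008))&(zz>.106)&(zz<.13)&(np.hypot(x-.621,y+.259)<.056)&(np.hypot(x-.621,y+.259)>.022)
        q=P[m]
        if len(q)<10: print(n,len(q));continue
        c=q[:,:2].mean(0);w,v=np.linalg.eigh(np.cov((q[:,:2]-c).T));v=v[:,1]*np.sign(v[1,1]);t=(q[:,:2]-c)@v
        print(n,'bar ang',np.degrees(np.arctan2(-v[0],v[1])).round(2),len(q),t.min().round(3),t.max().round(3),w)
import sys
if __name__=='__main__':
    meas()
    if len(sys.argv)>1: bar()
E
python3 m.py b
```

```text
['side top 0.1813 (909)', 'scene top 0.1815 (960)'] t 2.95 yaw 112.4 xyz [ 0.6224 -0.2601  0.0996] F [ 2.8 -5.7 -4.2] M [-1.013 -0.443  0.262] op 0.0101 gf 59.674447774887085
side bar ang 23.88 39 -0.025 0.075 [5.68034618e-06 7.83308341e-04]
scene bar ang 23.64 53 -0.05 0.052 [1.06193472e-05 1.49272924e-03]
```

Call:
servo_tool --deltas "0 0 0 -0.05 1; 0 0 0 -0.05 1; 0 0 0 -0.05 1; 0 0 0 0 1; 0 0 0 0 1"

```text
clock: 3.55
eef_pos: [0.6226, -0.26, 0.0996]
eef_rot: [180.0, 0.1, 121.0]
wrist_force: [2.5, -5.4, -4.2]
opening: 0.0099
grip_force: 59.4
```

```bash
python3 m.py
```

```text
['side top 0.1814 (895)', 'scene top 0.1816 (960)'] t 3.65 yaw 120.98 xyz [ 0.6225 -0.2599  0.0996] F [ 2.2 -4.1 -5.2] M [-0.947 -0.562  0.091] op 0.0103 gf 59.444507360458374
```

Call:
servo_tool --deltas "0 0 0 -0.05 1; 0 0 0 -0.05 1; 0 0 0 0 1; 0 0 0 0 1; 0 0 0 0 1"

```text
clock: 4.15
eef_pos: [0.6227, -0.2599, 0.0996]
eef_rot: [180.0, 0.1, 126.7]
wrist_force: [2.3, -5.2, -3.8]
opening: 0.0103
grip_force: 59.4
```

```bash
python3 m.py
```

```text
['side top 0.1814 (901)', 'scene top 0.1816 (945)'] t 4.25 yaw 126.72 xyz [ 0.6227 -0.2599  0.0996] F [ 2.4 -4.6 -4. ] M [-0.944 -0.703  0.142] op 0.0101 gf 59.420095682144165
```

Call:
servo_tool --deltas "0 0 0 -0.05 1; 0 0 0 -0.05 1; 0 0 0 0 1; 0 0 0 0 1; 0 0 0 0 1"

```text
clock: 4.75
eef_pos: [0.6228, -0.2598, 0.0996]
eef_rot: [180.0, 0.2, 132.4]
wrist_force: [3.1, -4.3, -3.3]
opening: 0.0101
grip_force: 59.4
```

```bash
python3 m.py
```

```text
['side top 0.1813 (900)', 'scene top 0.1815 (957)'] t 4.85 yaw 132.45 xyz [ 0.6228 -0.2598  0.0996] F [ 3.3 -3.5 -3.5] M [-0.874 -0.749  0.037] op 0.01 gf 59.3992093205452
```

Call:
servo_tool --deltas "0 0 0 -0.05 1; 0 0 0 -0.05 1; 0 0 0 0 1; 0 0 0 0 1; 0 0 0 0 1"

```text
clock: 5.35
eef_pos: [0.6229, -0.2597, 0.0996]
eef_rot: [180.0, 0.2, 138.2]
wrist_force: [4.4, -3.3, -5.1]
opening: 0.0097
grip_force: 59.4
```

```bash
python3 m.py
```

```text
['side top 0.1787 (899)', 'scene top 0.1785 (954)'] t 5.45 yaw 138.18 xyz [ 0.6229 -0.2597  0.0996] F [ 4.  -3.7 -5.3] M [-0.821 -0.791  0.139] op 0.0102 gf 59.3830007314682
```

Call:
servo_tool --deltas "0 0 0 0 1; 0 0 0 0 1; 0 0 0 0 1; 0 0 0 0 1; 0 0 0 0 1"

```text
clock: 5.95
eef_pos: [0.6229, -0.2597, 0.0996]
eef_rot: [179.9, 0.2, 138.2]
wrist_force: [4.1, -4.2, -4.0]
opening: 0.0102
grip_force: 59.4
```

Call:
servo_tool --deltas "0 0 0 0 1; 0 0 0 0 1; 0 0 0 0 1; 0 0 0 0 1; 0 0 0 0 1"

```text
clock: 6.45
eef_pos: [0.6229, -0.2597, 0.0996]
eef_rot: [179.9, 0.2, 138.2]
wrist_force: [3.6, -4.5, -5.0]
opening: 0.01
grip_force: 59.4
```

```bash
python3 m.py
```

```text
['side top 0.1702 (907)', 'scene top 0.1699 (941)'] t 6.55 yaw 138.18 xyz [ 0.6229 -0.2597  0.0996] F [ 3.9 -3.4 -4.1] M [-0.795 -0.69   0.165] op 0.0097 gf 59.38316881656647
```

Call:
servo_tool --deltas "0 0 0 0 1; 0 0 0 0 1; 0 0 0 0 1; 0 0 0 0 1; 0 0 0 0 1"

```text
clock: 7.05
eef_pos: [0.6229, -0.2597, 0.0996]
eef_rot: [179.9, 0.2, 138.2]
wrist_force: [3.6, -4.2, -4.5]
opening: 0.0101
grip_force: 59.4
```

Call:
servo_tool --deltas "0 0 0 0 1; 0 0 0 0 1; 0 0 0 0 1; 0 0 0 0 1; 0 0 0 0 1"

```text
clock: 7.55
eef_pos: [0.6229, -0.2597, 0.0996]
eef_rot: [179.9, 0.2, 138.2]
wrist_force: [3.9, -3.9, -3.9]
opening: 0.0102
grip_force: 59.4
```

Call:
servo_tool --deltas "0 0 0 0 1; 0 0 0 0 1; 0 0 0 0 1; 0 0 0 0 1; 0 0 0 0 1"

```text
clock: 8.05
eef_pos: [0.6229, -0.2597, 0.0996]
eef_rot: [179.9, 0.2, 138.2]
wrist_force: [3.8, -3.9, -4.3]
opening: 0.0104
grip_force: 59.4
```

Call:
servo_tool --deltas "0 0 0 0 1; 0 0 0 0 1; 0 0 0 0 1; 0 0 0 0 1; 0 0 0 0 1"

```text
clock: 8.55
eef_pos: [0.6229, -0.2597, 0.0996]
eef_rot: [179.9, 0.2, 138.2]
wrist_force: [3.7, -4.3, -5.2]
opening: 0.0099
grip_force: 59.4
```

Call:
servo_tool --deltas "0 0 0 0 1; 0 0 0 0 1; 0 0 0 0 1; 0 0 0 0 1; 0 0 0 0 1"

```text
clock: 9.05
eef_pos: [0.6229, -0.2597, 0.0996]
eef_rot: [180.0, 0.2, 138.2]
wrist_force: [3.1, -4.3, -5.3]
opening: 0.0103
grip_force: 59.4
```

```bash
cat >> m.py <<'E'
    if len(sys.argv)>2:
        for n in('side','scene'):
            im,d,K,D,T=grab(n);P=cloud(d,K,D,T);x,y,z=P[...,0],P[...,1],P[...,2];S=cv2.cvtColor(im,cv2.COLOR_RGB2HSV)[...,1]
            u=np.array([-.19,.98]);c=np.array([.566,.133]);q=P[...,:2]-c;a=q@u;b=q@np.array([.98,.19])
            m=(abs(a)<.06)&(abs(b)<.05)&(S<50)&(abs(z-.105)<.01);print(n,'shelf',z[m].mean().round(4),z[m].std().round(4),m.sum())
E
python3 m.py
```

```text
['side top 0.1510 (890)', 'scene top 0.1507 (937)'] t 9.15 yaw 138.18 xyz [ 0.6229 -0.2597  0.0996] F [ 3.7 -4.1 -4.5] M [-0.811 -0.812  0.088] op 0.0099 gf 59.38224881887436
```

Call:
servo_tool --deltas "0 0 0 0 1; 0 0 0 0 1; 0 0 0 0 1; 0 0 0 0 1; 0 0 0 0 1"

```text
clock: 9.65
eef_pos: [0.6229, -0.2596, 0.0996]
eef_rot: [180.0, 0.2, 138.2]
wrist_force: [3.9, -3.7, -4.8]
opening: 0.0101
grip_force: 59.4
```

Call:
servo_tool --deltas "0 0 0 0 1; 0 0 0 0 1; 0 0 0 0.03 1"

```text
clock: 9.95
eef_pos: [0.6229, -0.2597, 0.0996]
eef_rot: [180.0, 0.2, 136.4]
wrist_force: [4.0, -3.9, -3.6]
opening: 0.0103
grip_force: 59.5
```

```bash
python3 m.py b s
```

```text
['side top 0.1448 (899)', 'scene top 0.1446 (930)'] t 10.05 yaw 136.44 xyz [ 0.6229 -0.2597  0.0996] F [ 3.8 -4.8 -5. ] M [-0.833 -0.749  0.056] op 0.0103 gf 59.459118247032166
side bar ang 46.68 66 -0.052 0.046 [7.20485620e-06 1.33244327e-03]
scene bar ang 36.13 30 -0.015 0.03 [1.99862186e-05 1.10141478e-04]
side shelf 0.1055 0.002 789
scene shelf 0.1056 0.0022 658
```

Call:
servo_tool --deltas "0 0 0 0 1; 0 0 0 0 1; 0 0 0 0 1; 0 0 0 0 1; 0 0 0 0 1"

```text
clock: 10.75
eef_pos: [0.6229, -0.2597, 0.0996]
eef_rot: [180.0, 0.2, 136.5]
wrist_force: [4.1, -4.7, -3.3]
opening: 0.0103
grip_force: 59.5
```

```bash
python3 m.py
```

```text
['side top 0.1412 (893)', 'scene top 0.1411 (933)'] t 10.85 yaw 136.46 xyz [ 0.6229 -0.2597  0.0996] F [ 3.5 -4.6 -4.3] M [-0.872 -0.811  0.075] op 0.0103 gf 59.45837885141373
```

Call:
servo_tool --deltas "0 0 0 0 1; 0 0 0 0 1; 0 0 0 0.1 1; 0 0 0 0.1 1; 0 0 0 0 1"

```text
clock: 11.35
eef_pos: [0.6226, -0.2599, 0.0996]
eef_rot: [180.0, 0.1, 124.9]
wrist_force: [3.2, -4.9, -4.0]
opening: 0.0103
grip_force: 59.4
```

```bash
python3 m.py s s
```

```text
['side top 0.1397 (894)', 'scene top 0.1397 (920)'] t 11.45 yaw 124.98 xyz [ 0.6227 -0.2599  0.0996] F [ 3.8 -4.9 -3.9] M [-0.904 -0.643 -0.079] op 0.0101 gf 59.393469393253326
side bar ang 34.41 59 -0.048 0.052 [6.95443222e-06 1.53366208e-03]
scene bar ang 35.18 36 -0.032 0.066 [7.61313976e-06 1.22523999e-03]
side shelf 0.1054 0.0021 809
scene shelf 0.1057 0.002 654
```

Call:
servo_tool --deltas "0 0 0 0.1 1; 0 0 0 0.1 1; 0 0 0 0.1 1; 0 0 0 0.07 1; 0 0 0 0 1"

```text
clock: 12.15
eef_pos: [0.6222, -0.2601, 0.0996]
eef_rot: [180.0, 0.1, 103.7]
wrist_force: [2.3, -5.7, -2.5]
opening: 0.01
grip_force: 59.5
```

```bash
python3 m.py b
```

```text
['side top 0.1396 (886)', 'scene top 0.1399 (923)'] t 12.25 yaw 103.77 xyz [ 0.6222 -0.2601  0.0996] F [ 1.3 -5.4 -2.9] M [-1.073 -0.425  0.06 ] op 0.0102 gf 59.537682831287384
side bar ang 8.13 25 -0.014 0.013 [3.47014166e-06 8.44660960e-05]
scene bar ang 13.88 57 -0.051 0.048 [1.16052859e-05 1.38200852e-03]
```

Call:
servo_tool --deltas "0 0 0 0.03 1; 0 0 0 0.015 1; 0 0 0 0 1; 0 0 0 0 1"

```text
clock: 12.75
eef_pos: [0.6221, -0.2601, 0.0996]
eef_rot: [180.0, 0.1, 101.2]
wrist_force: [1.5, -4.5, -4.0]
opening: 0.01
grip_force: 59.7
```

```bash
python3 m.py b
```

```text
['side top 0.1397 (882)', 'scene top 0.1396 (922)'] t 12.85 yaw 101.21 xyz [ 0.6221 -0.2601  0.0996] F [ 1.9 -5.  -2.4] M [-1.041 -0.299  0.084] op 0.0104 gf 59.690384566783905
side bar ang 9.26 29 -0.014 0.012 [2.79763533e-06 7.88851474e-05]
scene bar ang 12.41 57 -0.05 0.051 [9.27430541e-06 1.42131805e-03]
```

Call:
servo_tool --deltas "0 0 0 0.02 1; 0 0 0 0.02 1; 0 0 0 0 1; 0 0 0 0 1"

```text
clock: 13.35
eef_pos: [0.6221, -0.2602, 0.0996]
eef_rot: [180.0, 0.1, 98.9]
wrist_force: [1.0, -5.5, -2.3]
opening: 0.0099
grip_force: 59.8
```

```bash
python3 m.py b;python3 - <<'E'
from h import *
print(read_state()['wrist_torque'],read_state()['joint_efforts'])
E
```

```text
['side top 0.1396 (885)', 'scene top 0.1398 (934)'] t 13.45 yaw 98.92 xyz [ 0.622  -0.2601  0.0996] F [ 1.6 -5.4 -2.2] M [-0.982 -0.305  0.171] op 0.0103 gf 59.83053356409073
side bar ang 9.36 28 -0.015 0.013 [2.91989053e-06 7.31262736e-05]
scene bar ang 10.2 53 -0.053 0.048 [1.22731641e-05 1.39131434e-03]
[-1.05892922 -0.25201309  0.1794079 ] [  2.64972501 -60.23554087  23.51084769   1.51491869   1.10666256
   0.17832739]
```

```bash
python3 - <<'E'
import h,m,numpy as np
o=[]
def f(n):
    z=np.load(f'/tmp/{n}0.npz');return [z[f'arr_{i}'] for i in range(5)]
m.grab=f;m.bar()
E
```

```text
side bar ang 10.88 55 -0.049 0.048 [6.25766248e-06 1.22988066e-03]
scene bar ang 11.68 58 -0.051 0.049 [9.9684778e-06 1.4058763e-03]
```

Call:
servo_tool --deltas "0 0 0 0.015 1; 0 0 0 0.01 1; 0 0 0 0 1; 0 0 0 0 1"

```text
clock: 13.95
eef_pos: [0.622, -0.2602, 0.0996]
eef_rot: [180.0, 0.1, 97.5]
wrist_force: [1.7, -5.7, -2.9]
opening: 0.01
grip_force: 60.1
```

```bash
python3 m.py b;python3 - <<'E'
from h import *
print(read_state()['wrist_torque'],read_state()['joint_efforts'])
E
```

```text
['side top 0.1397 (885)', 'scene top 0.1397 (912)'] t 14.05 yaw 97.51 xyz [ 0.622  -0.2601  0.0996] F [ 1.8 -5.7 -3.2] M [-1.02  -0.24   0.271] op 0.0098 gf 60.14589607715607
side bar ang 8.25 27 -0.014 0.014 [3.72538095e-06 7.60845361e-05]
scene bar ang 8.82 54 -0.051 0.05 [1.26653033e-05 1.38618766e-03]
[-1.02163087 -0.26756939  0.25560483] [  2.61621013 -60.21011353  23.53034556   1.48656808   1.14152569
   0.2818142 ]
```

Call:
servo_tool --deltas "0 0 0 0 0.6; 0 0 0 0 0.2; 0 0 0 0 -0.2; 0 0 0 0 -0.2; 0 0 -2 0 -0.2"

```text
clock: 14.65
eef_pos: [0.6196, -0.2577, 0.1167]
eef_rot: [-179.7, -0.2, 97.6]
wrist_force: [0.6, -0.1, -0.1]
opening: 0.0515
grip_force: 0.0
```

Call:
servo_tool --deltas "0 0 -3 0 -0.2; 0 0 -4 0 -0.2; 0 0 -4 -0.06 0; -3 0 -3 0 0.5; 0 0 0 0 1"

```text
clock: 15.15
eef_pos: [0.6298, -0.2922, 0.2652]
eef_rot: [179.6, 0.4, 100.9]
wrist_force: [2.4, -0.5, -0.3]
opening: 0.015
grip_force: 0.0
```

Call:
servo_tool --deltas "0 0 0 0 1; 0 0 0 0 1; 0 0 0 0 1"

```text
clock: 15.45
eef_pos: [0.6264, -0.2873, 0.2574]
eef_rot: [-179.9, -0.1, 101.1]
wrist_force: [-0.2, -0.3, -0.2]
opening: -0.0
grip_force: 0.0
```

```bash
python3 - <<'E'
from h import *
import m
m.meas();m.bar()
im,d,K,D,T=grab('wrist');P=cloud(d,K,D,T);save('w2.png',im)
h=cv2.cvtColor(im,cv2.COLOR_RGB2HSV);H,S,V=h[...,0],h[...,1].astype(int),h[...,2];x,y,z=P[...,0],P[...,1],P[...,2]
mm=((H<8)|(H>172))&(S>120)&(z>.1)&(z<.13)&(x<.68)
q=P[mm];c=q[:,:2].mean(0);w,v=np.linalg.eigh(np.cov((q[:,:2]-c).T));v=v[:,1];print('valve ang',np.degrees(np.arctan2(-v[0],v[1])),c)
a=np.radians(11.2);sx=np.array([np.cos(a),np.sin(a)]);sy=np.array([-np.sin(a),np.cos(a)])
mm=(H>105)&(H<125)&(S>140)&(z>.13)&(z<.15);q=P[mm];A=q[:,:2]@sx;B=q[:,:2]@sy
print('blue',mm.sum(),'sx',np.percentile(A,[.5,99.5]),'sy min',np.percentile(B,[.3,1,3]),'z',np.median(q[:,2]))
mm=(abs(z-.175)<.006)&(S<60)&(abs(P[...,:2]@sy-B.min()-.017)<.02);q=P[mm];print('bar',len(q),(q[:,:2]@sx).min(),(q[:,:2]@sx).max(),np.median(q[:,:2]@sy),np.percentile(q[:,2],[50,99]))
for n in('scene','side'):
    z_=np.load(f'/tmp/{n}0.npz');im,d,K,D,T=[z_[f'arr_{i}'] for i in range(5)];P=cloud(d,K,D,T);h=cv2.cvtColor(im,cv2.COLOR_RGB2HSV);H,S=h[...,0],h[...,1]
    mm=(H>20)&(H<34)&(S>100)&(P[...,2]>.118)&(P[...,0]>.4)&(P[...,0]<.7)&(P[...,1]>.18)&(P[...,1]<.3);q=P[mm][:,:2];print(n,'stop sx',np.percentile(q@sx,[1,99]),'sy',np.percentile(q@sy,[2,50,98]))
s=read_state();p=s['eef_pos'][:2];print('tcp sx,sy',p@sx,p@sy,s['eef_pos'],s['eef_rot'],s['opening'])
E
```

```text
['side top 0.1397 (1029)', 'scene top 0.1398 (916)'] t 15.55 yaw 101.09 xyz [ 0.6267 -0.2876  0.2579] F [0.  0.3 0.8] M [-0.009 -0.009 -0.034] op -0.0 gf 0.0
side bar ang 9.19 66 -0.054 0.044 [6.78222579e-06 1.31290906e-03]
scene bar ang 9.76 55 -0.051 0.049 [9.56964822e-06 1.40815335e-03]
valve ang 9.81475248344747 [ 0.62056015 -0.25820485]
blue 3499 sx [0.50757256 0.64990594] sy min [-0.28279283 -0.28264955 -0.28239173] z 0.13895127619740838
bar 2593 0.5238103059344017 0.6325887566004 -0.2661898356974239 [0.1760859  0.17831194]
scene stop sx [0.49933579 0.65588843] sy [0.1162868  0.12148876 0.12623754]
side stop sx [0.5008195  0.65479691] sy [0.113937   0.12019546 0.12691727]
tcp sx,sy 0.5592547374305938 -0.404367444774403 [ 0.62714587 -0.28803985  0.25875419] [-1.79960297e+02 -3.81079840e-02  1.01080772e+02] -0.00021219482943006854
```

View pics/w2.png

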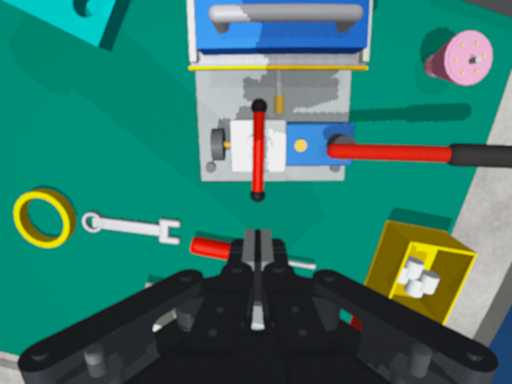

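Wrist view: valve bar released at (258,150), nothing disturbed. Carrier bar at (288,13), deck's end strip at (280,67). The valve reads about -0.03 rad, shut. Next, go in behind the carrier's end face.

Call:
servo_tool --deltas "4 1 0 0 1; 4 1 0 0 1; 2.4 0.1 1 0 1; 0 0 3 0 1; 0 0 3 0 1"

```text
clock: 16.2
eef_pos: [0.6287, -0.1812, 0.1896]
eef_rot: [179.9, 0.1, 101.2]
wrist_force: [0.6, 0.2, 0.4]
opening: 0.0004
grip_force: 0.0
```

Call:
servo_tool --deltas "0 0 0 0 1; 0 0 0 0 1"

```text
clock: 16.4
eef_pos: [0.6277, -0.1823, 0.1894]
eef_rot: [-179.9, -0.0, 101.1]
wrist_force: [-0.4, -0.4, 1.1]
opening: -0.0002
grip_force: 0.0
```

```bash
cat > t.py <<'E'
from h import *
a=np.radians(11.2);sx=np.array([np.cos(a),np.sin(a)]);sy=np.array([-np.sin(a),np.cos(a)])
def tcp():
    s=read_state();p=s['eef_pos'];print('tcp sx %.4f sy %.4f z %.4f yaw %.2f t %.2f'%(p[:2]@sx,p[:2]@sy,p[2],s['eef_rot'][2],s['clock']),'F sx %.1f sy %.1f z %.1f'%(s['wrist_force'][:2]@sx,s['wrist_force'][:2]@sy,s['wrist_force'][2]))
tcp()
E
python3 t.py
```

```text
tcp sx 0.5803 sy -0.3008 z 0.1894 yaw 101.05 t 16.40 F sx -0.4 sy -0.3 z 1.1
```

Call:
servo_tool --deltas "0 0 2 0 1; 0 0 2 0 1; 0 0 1.5 0 1; 0 0 1.2 0 1; 0 0 0 0 1"

```text
clock: 16.9
eef_pos: [0.6278, -0.1826, 0.122]
eef_rot: [-180.0, -0.0, 101.0]
wrist_force: [0.1, 0.0, -0.5]
opening: -0.0001
grip_force: 0.0
```

Call:
servo_tool --deltas "0.2 0 0 0 1; 0.2 0 0 0 1; 0.2 0 0 0 1; 0.2 0 0 0 1; 0.2 0 0 0 1"

```text
clock: 17.4
eef_pos: [0.6267, -0.1736, 0.1231]
eef_rot: [180.0, 0.2, 101.0]
wrist_force: [0.8, -4.5, 1.0]
opening: -0.0002
grip_force: 2.1
```

```bash
python3 t.py; python3 m.py; python3 - <<'E'
from h import *
im=grab('side')[0];save('s1.png',cv2.resize(im[110:310,180:390],(630,600),interpolation=2))
E
```

```text
tcp sx 0.5810 sy -0.2920 z 0.1231 yaw 101.04 t 17.40 F sx -0.1 sy -4.6 z 1.0
['side top 0.1396 (718)', 'scene top 0.1397 (874)'] t 17.5 yaw 101.05 xyz [ 0.6266 -0.1733  0.123 ] F [ 1.  -2.6  2.3] M [-0.67  -0.094  0.082] op -0.0002 gf 1.7114080108876806
```

View pics/s1.png

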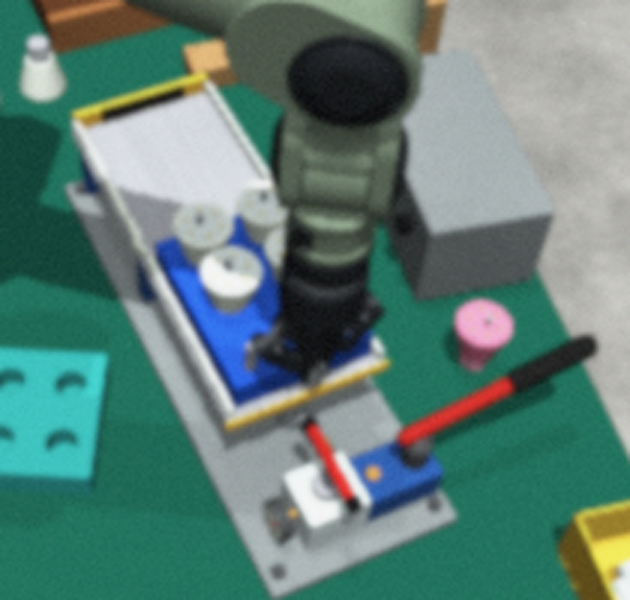

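Side crop: the tool is behind the carrier's end face (315,370), bulbs standing (200,225), (230,270), deck and shelf rails level. Contact made; push.

Call:
servo_tool --deltas "0.2 0 0 0 1; 0.3 0 0 0 1; 0.4 0 0 0 1; 0.5 0 0 0 1; 0.5 0 0 0 1"

```text
clock: 18.05
eef_pos: [0.6231, -0.1551, 0.123]
eef_rot: [179.9, 0.2, 101.0]
wrist_force: [0.4, -7.3, 2.7]
opening: -0.0003
grip_force: 3.5
```

Call:
servo_tool --deltas "0.5 0 0 0 1; 0.5 0 0 0 1; 0.5 0 0 0 1; 0.5 0 0 0 1; 0.5 0 0 0 1"

```text
clock: 18.55
eef_pos: [0.6183, -0.1304, 0.123]
eef_rot: [179.9, 0.1, 101.0]
wrist_force: [1.3, -5.0, 2.1]
opening: 0.0001
grip_force: 2.6
```

```bash
python3 t.py
```

```text
tcp sx 0.5812 sy -0.2480 z 0.1230 yaw 101.01 t 18.55 F sx 0.3 sy -5.2 z 2.1
```

Call:
servo_tool --deltas "0.5 0 0 0 1; 0.5 0 0 0 1; 0.5 0 0 0 1; 0.5 0 0 0 1; 0.5 0 0 0 1"

```text
clock: 19.05
eef_pos: [0.6135, -0.1059, 0.123]
eef_rot: [179.9, 0.1, 101.0]
wrist_force: [0.2, -4.3, 2.6]
opening: -0.0001
grip_force: 2.7
```

Call:
servo_tool --deltas "0.5 0 0 0 1; 0.5 0 0 0 1; 0.5 0 0 0 1; 0.5 0 0 0 1; 0.5 0 0 0 1"

```text
clock: 19.55
eef_pos: [0.6087, -0.0814, 0.123]
eef_rot: [179.9, 0.2, 101.0]
wrist_force: [0.5, -5.3, 3.0]
opening: 0.0
grip_force: 2.7
```

Call:
servo_tool --deltas "0.5 0 0 0 1; 0.5 0 0 0 1; 0.5 0 0 0 1; 0.5 0 0 0 1; 0.5 0 0 0 1"

```text
clock: 20.05
eef_pos: [0.6039, -0.0569, 0.123]
eef_rot: [179.9, 0.2, 101.0]
wrist_force: [1.4, -5.1, 3.4]
opening: -0.0002
grip_force: 2.8
```

Call:
servo_tool --deltas "0.5 0 0 0 1; 0.5 0 0 0 1; 0.5 0 0 0 1; 0.5 0 0 0 1; 0.5 0 0 0 1"

```text
clock: 20.55
eef_pos: [0.5996, -0.0327, 0.1234]
eef_rot: [179.9, 0.2, 101.0]
wrist_force: [1.1, -7.1, 5.9]
opening: -0.0
grip_force: 3.5
```

Call:
servo_tool --deltas "0.5 0 0 0 1; 0.5 0 0 0 1; 0.5 0 0 0 1; 0.4 0 0 0 1; 0.3 0 0 0 1"

```text
clock: 21.05
eef_pos: [0.5952, -0.0109, 0.1233]
eef_rot: [179.9, 0.2, 101.0]
wrist_force: [0.7, -6.5, 5.9]
opening: 0.0003
grip_force: 3.2
```

```bash
python3 t.py; python3 - <<'E'
from h import *
im=grab('scene')[0];save('s2.png',cv2.resize(im[140:250,170:340],(765,495),interpolation=2))
E
```

```text
tcp sx 0.5817 sy -0.1263 z 0.1233 yaw 101.01 t 21.05 F sx -0.5 sy -6.5 z 5.9
```

View pics/s2.png

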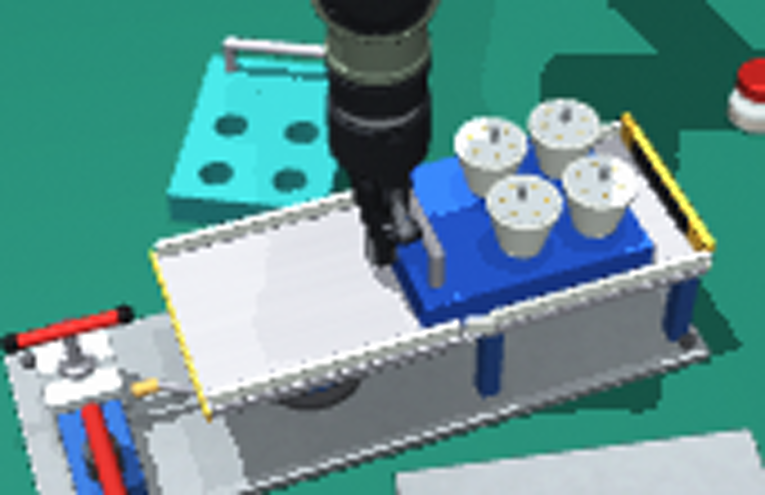

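Scene crop: carrier mostly on the shelf, about 30 mm from the yellow stop (670,180), four bulbs standing. Finish slowly.

Call:
servo_tool --deltas "0.4 0 0 0 1; 0.4 0 0 0 1; 0.4 0 0 0 1; 0.4 0 0 0 1; 0.3 0 0 0 1"

```text
clock: 21.6
eef_pos: [0.5914, 0.0078, 0.1232]
eef_rot: [179.9, 0.2, 101.0]
wrist_force: [-0.0, -6.3, 5.3]
opening: 0.0
grip_force: 3.1
```

Call:
servo_tool --deltas "0.2 0 0 0 1; 0.15 0 0 0 1; 0.1 0 0 0 1; 0.1 0 0 0 1; 0.1 0 0 0 1"

```text
clock: 22.1
eef_pos: [0.5902, 0.014, 0.1232]
eef_rot: [179.9, 0.2, 101.0]
wrist_force: [1.6, -6.3, 5.3]
opening: 0.0002
grip_force: 3.2
```

```bash
python3 t.py
```

```text
tcp sx 0.5817 sy -0.1009 z 0.1232 yaw 101.01 t 22.10 F sx 0.3 sy -6.5 z 5.3
```

Call:
servo_tool --deltas "0.1 0 0 0 1; 0.1 0 0 0 1; 0.1 0 0 0 1; 0.1 0 0 0 1; 0.1 0 0 0 1"

```text
clock: 22.6
eef_pos: [0.5892, 0.0189, 0.1231]
eef_rot: [179.9, 0.2, 101.0]
wrist_force: [1.2, -7.0, 4.0]
opening: 0.0003
grip_force: 3.2
```

```bash
python3 t.py
```

```text
tcp sx 0.5817 sy -0.0959 z 0.1231 yaw 101.00 t 22.60 F sx -0.2 sy -7.1 z 4.0
```

Call:
servo_tool --deltas "0.08 0 0 0 1; 0.08 0 0 0 1; 0.08 0 0 0 1; 0 0 0 0 1; 0 0 0 0 1"

```text
clock: 23.1
eef_pos: [0.5887, 0.0214, 0.1231]
eef_rot: [179.9, 0.2, 101.0]
wrist_force: [0.7, -4.8, 4.2]
opening: 0.0002
grip_force: 2.9
```

```bash
python3 t.py
```

```text
tcp sx 0.5817 sy -0.0934 z 0.1231 yaw 101.01 t 23.10 F sx -0.2 sy -4.9 z 4.2
```

Call:
servo_tool --deltas "0.08 0 0 0 1; 0.08 0 0 0 1; 0.08 0 0 0 1; 0.08 0 0 0 1; 0.08 0 0 0 1"

```text
clock: 23.6
eef_pos: [0.588, 0.0252, 0.1231]
eef_rot: [179.9, 0.2, 101.0]
wrist_force: [1.0, -5.3, 3.8]
opening: -0.0001
grip_force: 3.1
```

```bash
python3 t.py; python3 - <<'E'
from h import *
from t import sx,sy
for n in('side','scene'):
    im,d,K,D,T=grab(n);P=cloud(d,K,D,T);z=P[...,2];h=cv2.cvtColor(im,cv2.COLOR_RGB2HSV);H,S=h[...,0],h[...,1]
    m=ht(P,im)&(abs(z-.14)<.004)&(P[...,0]>.4)&(P[...,0]<.75);b=P[m][:,:2]@sy;m2=(H>20)&(H<34)&(S>100)&(z>.12)&(P[...,0]>.4)&(P[...,0]<.7)&(P[...,1]>.18)&(P[...,1]<.3)
    print(n,'carrier sy',np.percentile(b,[.5,99.5]),'stop',np.percentile(P[m2][:,:2]@sy,[2,98]),'z',z[m].mean())
    if n=='scene': save('s3.png',cv2.resize(im[140:230,230:340],(770,630)[:2],interpolation=2)[:600])
E
```

```text
tcp sx 0.5817 sy -0.0895 z 0.1231 yaw 101.00 t 23.60 F sx -0.1 sy -5.4 z 3.8
tcp sx 0.5817 sy -0.0895 z 0.1231 yaw 101.00 t 23.60 F sx -0.1 sy -5.4 z 3.8
side carrier sy [-0.08115874  0.10506531] stop [0.11987292 0.12599198] z 0.13972672029878908
scene carrier sy [-0.0789219   0.10900924] stop [0.10013519 0.12580782] z 0.1399636374359898
```

View pics/s3.png

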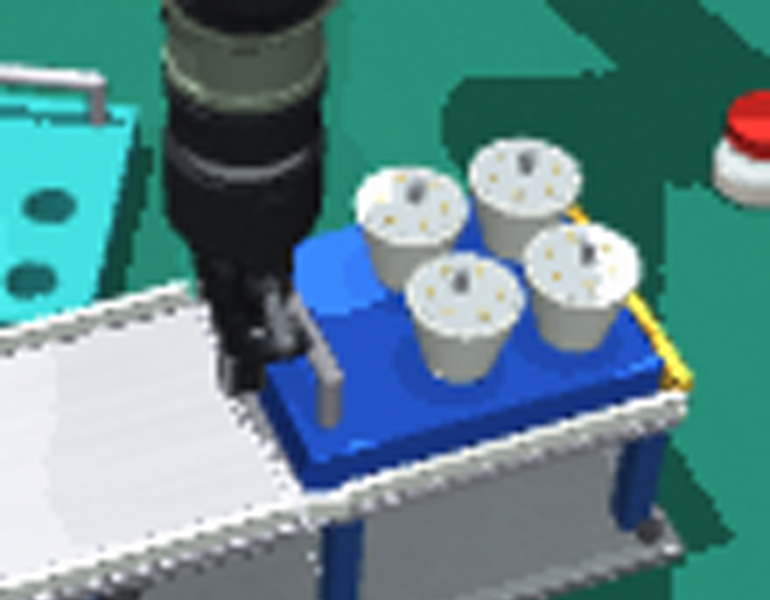

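Scene crop: the carrier's nose (660,350) is a few mm short of or at the stop (675,360), bulbs all standing. The force shows no contact yet; creep on.

Call:
servo_tool --deltas "0.08 0 0 0 1; 0.08 0 0 0 1; 0.08 0 0 0 1; 0 0 0 0 1"

```text
clock: 24.1
eef_pos: [0.5875, 0.0277, 0.1231]
eef_rot: [179.9, 0.2, 101.0]
wrist_force: [1.6, -4.7, 5.0]
opening: -0.0004
grip_force: 2.9
```

```bash
python3 t.py
```

```text
tcp sx 0.5817 sy -0.0870 z 0.1231 yaw 101.01 t 24.10 F sx 0.6 sy -4.9 z 5.0
```

Call:
servo_tool --deltas "0.08 0 0 0 1; 0.08 0 0 0 1; 0.08 0 0 0 1; 0 0 0 0 1"

```text
clock: 24.5
eef_pos: [0.587, 0.03, 0.1231]
eef_rot: [179.9, 0.2, 101.0]
wrist_force: [0.6, -6.2, 4.7]
opening: 0.0002
grip_force: 3.0
```

```bash
python3 t.py
```

```text
tcp sx 0.5817 sy -0.0846 z 0.1231 yaw 101.01 t 24.50 F sx -0.6 sy -6.2 z 4.7
```

Call:
servo_tool --deltas "0.08 0 0 0 1; 0.08 0 0 0 1; 0.08 0 0 0 1; 0 0 0 0 1"

```text
clock: 24.9
eef_pos: [0.5871, 0.0301, 0.1232]
eef_rot: [179.9, 0.4, 100.9]
wrist_force: [1.8, -11.6, 4.2]
opening: 0.0001
grip_force: 6.1
```

```bash
python3 t.py
```

```text
tcp sx 0.5817 sy -0.0845 z 0.1232 yaw 100.93 t 24.90 F sx -0.5 sy -11.7 z 4.2
```

Call:
servo_tool --deltas "0.06 0 0 0 1; 0.06 0 0 0 1; 0.06 0 0 0 1; 0 0 0 0 1"

```text
clock: 25.3
eef_pos: [0.5875, 0.0303, 0.1233]
eef_rot: [179.9, 0.6, 100.9]
wrist_force: [3.9, -16.2, 3.2]
opening: 0.0004
grip_force: 8.2
```

```bash
python3 t.py
```

```text
tcp sx 0.5822 sy -0.0844 z 0.1233 yaw 100.87 t 25.30 F sx 0.6 sy -16.6 z 3.2
```

Home against the stop (motion halted, force rose). Back off and withdraw.

Call:
servo_tool --deltas "-0.2 0 0 0 1; -0.2 0 0 0 1; -0.3 0 0 0 1; -0.5 0 0 0 1; -1 0 0 0 1"

```text
clock: 25.8
eef_pos: [0.5887, 0.0144, 0.1217]
eef_rot: [-179.9, -0.1, 101.1]
wrist_force: [-0.1, -0.1, -0.6]
opening: 0.0002
grip_force: 0.0
```

Call:
servo_tool --deltas "-1 0 -0.5 0 1; 0 0 -3 0 1; 0 0 -4 0 1; -3 0 -4 0 1; -3 0 -1 0 1"

```text
clock: 26.3
eef_pos: [0.6054, -0.0559, 0.2529]
eef_rot: [179.6, 0.2, 101.2]
wrist_force: [0.9, 0.4, -0.5]
opening: 0.0002
grip_force: 0.0
```

Call:
servo_tool --deltas "-4 0 0 0 1; -4 0 0 0 1; -3 0 0 0 1; 0 0 0 0 1; 0 0 0 0 1"

```text
clock: 26.8
eef_pos: [0.6238, -0.1638, 0.2471]
eef_rot: [-180.0, -0.1, 101.0]
wrist_force: [0.4, 0.1, -0.2]
opening: -0.0005
grip_force: 0.0
```

```bash
python3 - <<'E'
from h import *
from t import sx,sy
import m
m.bar();o=[]
for n in('side','scene','wrist'):
    im,d,K,D,T=grab(n);P=cloud(d,K,D,T);z=P[...,2]
    q=ht(P,im)&(abs(z-.14)<.004)&(P[...,0]>.4)&(P[...,0]<.75);b=P[q][:,:2]@sy
    if len(b): print(n,'carrier sy',np.percentile(b,[.5,99.5]),z[q].mean())
    if n!='side':o.append(cv2.resize(im[120:290,150:350] if n=='scene' else im,(400,340),interpolation=2))
save('s4.png',np.hstack(o))
E
```

```text
tcp sx 0.5801 sy -0.2819 z 0.2471 yaw 100.95 t 26.80 F sx 0.4 sy -0.0 z -0.2
side bar ang 9.88 54 -0.049 0.047 [5.07211007e-06 1.30779338e-03]
scene bar ang 10.19 55 -0.049 0.049 [9.92754230e-06 1.36898539e-03]
side carrier sy [-0.07464142  0.11183857] 0.13988379352566332
scene carrier sy [-0.07413752  0.11386087] 0.13991752570184102
```

View pics/s4.png

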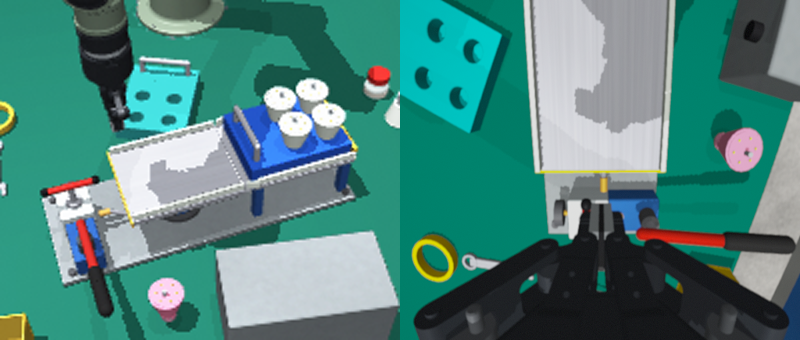

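```bash
python3 -c "
from workcell import close_job
print(close_job())"
```

```text
the job is handed in; nothing more can be done
None
```

The job is handed in at about 27 s: the deck sank at about 8 mm/s at most and stopped level with the shelf to within about 0.5 mm. The valve is shut snug (about -0.02 to -0.03 rad), the carrier is slid home against the yellow stop with all four bulb bodies standing, and the robot is clear.

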